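Pack hat flanges head to tail in the bench tray

TASK

Finish packing the black tray, in which one hat-shaped aluminium flange already stands brim down. Put the other flange of the same size that stands brim down on the bench into the tray beside it, flat on the tray floor with the two brims within about a centimetre of each other; then put the flange that stands brim up, as it is without turning it over, on top midway between the two, its hub going down between their hubs so that its brim lies level on both hub ends. Set the parts down, do not drop them.

Things in the scene. Friction and masses are not known exactly. Their poses are not given: they have to be found in the camera images.
- tray: Shallow open black plastic tray fixed to the bench, 156 mm long (its x) by 90 mm wide (its y), 13 mm high; walls and floor 5 mm thick, so the inside is 146 x 80 mm. Origin: centre of its underside; z up. It may lie at any yaw. Two flanges fit in it side by side along its x axis, on its y = 0 line.
- flange_in_tray: Plain aluminium hat-shaped flange, about 110 g, loose, already standing brim down on the tray floor about 37 mm from the tray's centre towards its -x end. Round brim 64 mm diameter, 8 mm thick; round hub 26 mm diameter rising from its middle; total height 40 mm. Origin: centre of the brim's underside; z up through the hub.
- flange_brim_down: Identical flange loose on the bench beside the tray, brim (64 mm, 8 mm thick) down, hub (26 mm) up, 40 mm high; grip it by the hub from above. Origin: centre of the brim's underside; z up. (A smaller flange with a 42 mm brim and a plain disc nearby are not wanted.)
- flange_brim_up: Identical flange on the tray's other side, standing upside down on the end of its hub (26 mm), brim (64 mm) at the top, 32 to 40 mm above its origin; grip it across the brim from above. Origin: centre of the hub's end face, on which it stands; z up to the brim. Stacked, its hub end rests on the two lower brims, its origin 8 mm above theirs.
Things that resemble listed ones, but are neither listed nor needed, are in the scene too. What is shaped like the flange_brim_up but blue or brown is not meant. Leave any red or yellow look-alike of the flange_brim_down alone.

How it is judged:
On the way:
1. the second brim-down flange stands flat in the tray beside the first, brims no more than 14 mm apart, and is let go (z of flange_brim_down in the frame of tray below 0.009 m and angle between flange_brim_down's own z axis and vertical below 0.1 rad and y of flange_brim_down in the frame of tray between -0.015 and 0.015 m and horizontal distance between flange_brim_down and flange_in_tray below 0.078 m and contact force between the fingers and flange_brim_down below 0.1 N), for 0.2 s.
At the end, for the whole second after the job is handed in: Lower two: flat in tray, tilt < 0.1 rad, centres < 78 mm apart, the placed one within 15 mm of the tray's x axis. Brim-up one: tilt < 0.1 rad, hub end 10-17 mm above the tray's underside, within 20 mm of the tray's x axis, < 50 mm from each lower centre. All still (z of each of flange_in_tray, flange_brim_down in the frame of tray below 0.009 m and angle between each of flange_in_tray, flange_brim_down, flange_brim_up's own z axis and vertical below 0.1 rad and y of flange_brim_down in the frame of tray between -0.015 and 0.015 m and horizontal distance between flange_brim_down and flange_in_tray below 0.078 m and z of flange_brim_up in the frame of tray between 0.01 and 0.017 m and y of flange_brim_up in the frame of tray between -0.02 and 0.02 m and horizontal distance between flange_brim_up and flange_in_tray below 0.05 m and horizontal distance between flange_brim_up and flange_brim_down below 0.05 m and linear speed of each of flange_brim_up, flange_brim_down below 0.02 m/s); the robot touches nothing.
It fails at once if a flange is dropped (falls freely faster than 0.7 m/s, about 25 mm) ((contact force between the fingers and flange_brim_down below 0.01 N and linear speed of flange_brim_down above 0.7 m/s) or (contact force between the fingers and flange_brim_up below 0.01 N and linear speed of flange_brim_up above 0.7 m/s)).
It also fails if it takes over 51 s, if anything falls off the work surface, if the arm or the gripper's body presses on something with over 40 N, if the wrist force passes 120 N, or if a joint passes its speed limit or range.

ROBOT

A 6-joint arm with a two-finger parallel gripper is mounted at the origin on the work surface. World frame = base frame: x ahead of the robot, y to its left, z up, the work surface at z = 0. Lengths are in m, angles in rad, forces in N, time in s.
With the tool pointing down it reaches from about 0.325 to 0.925 m from the base axis. Payload 3.1 kg.
Tool frame: the origin (TCP) lies at the very end of the fingers, on their centre line; the grasp point (between the pads) lies r.tcp_to_grasp behind it (r.tcp_to_grasp is the distance from the TCP to the grasp point, in m); z points along the fingers, y is the line along which they close (so a half turn about z gives the same grasp; the last joint's range is limited). The gripper opens to 85 mm and grips with 20 to 120 N. Pads are 22 mm wide; open, the fingers measure 114 mm over their backs; the gripper's body (76 mm by 85 mm) begins 54 mm behind the grasp point. The pads swing forward as they close: fully open they stand 13 mm farther back than shut.
Start: joints at [1.06, 0.217, 1.613, -0, 1.311, -0.112], TCP at [0.243, 0.576, 0.231] pointing down, gripper open.
Joint ranges: [-2.75, 2.75], [-0.78, 2.1], [0.31, 2.55], [-1.13, 4.27], [0.13, 2.63], [-2.58, 2.58]. Speed limits (rad/s): [2.79, 2.79, 3.14, 3.14, 3.14, 3.14].

INTERFACE

Orientations are given as a unit quaternion [x, y, z, w].
In Python, from cell import r gives the robot as it stands.
- The arm moves only by the shell command python3 -m inch 'ROWS' [FORCE]. ROWS is JSON, a list that holds one entry, the list of rows, each a list of 7 numbers: the finger opening in mm, from 0 to 85.4, then the shift along the tool's x, y, z in mm, then the turn, a rotation vector about the tool's x, y, z in rad. In form: [[[jaw, dx, dy, dz, rx, ry, rz], ...]]. A call has 1 to 20 rows; each row shifts and turns the commanded pose from where the row before left it, along the tool's axes as they then stand; what a row does not reach is not made up. A row lasts 1/10 s, in which the tool goes at most 50 mm and 8.59 degrees, less where a joint would pass 70% of its speed; a pose out of reach is approached as far as the arm can. A call is refused whole if a number of a shift passes 50 or a number of a turn 0.15, either way. A call with a gripper value outside its range is refused whole. The fingers move at their own pace and stop on an object; FORCE is the grip in N (left out, the last holds). Time passes only in rows, so rows that do not move let the fingers close. It gives the time, the measured TCP pose, the force, the opening and the grip force at its end, in the units of the state.
- r.sense(): the state, without advancing time (a new reading comes with each control period).
- r.capture(name): name is "side" or "top"; returns a dict with "image" (480x640x3 uint8, red, green, blue), "fx", "fy", "cx", "cy" (pixels), "R" (3x3) and "t" (3): a world point X has camera coordinates R X + t. Camera axes: x right, y down, z forward; pixel columns grow to the right and rows downward; lengths in m; the calibration is good to about 2 mm. A picture is of the moment at which its call begins. There is no depth.
- r.job_done(): hands the job in; it is judged then, once.
The state is a dict: "time_s": time; "qpos": joint angles; "qd": joint speeds; "effort": joint torques, N m; "eef_pos": TCP position; "tool_rot": TCP orientation; "ft_force": force on the tool from outside, world axes, zero at the start; "moment": the same for the moment, N m; "opening": finger opening in m; "grasp_force": force on a finger pad.
Only numpy, scipy, OpenCV 4.12 (cv2) and the standard library are available. Lean on these libraries where they do the work, as an engineer would, in place of code of your own. Each camera call takes 0.05 s, during which the arm holds its last target. There are 200 camera calls.

## Working session

There is one attempt and no reset: what is moved stays moved. The work goes in short steps, Python scripts to look and compute and a shell command to move; the robot and the scene stay as the last step left them, time stands still between calls to the robot, and variables do not carry over. Pictures are saved under pics/ and viewed, at most 10 in all, crops included, and the job is handed in when it is done.

```bash
ls; mkdir -p pics
python3 - <<'E'
from cell import r
import cv2
for n in("top","side"):
    c=r.capture(n);cv2.imwrite(f"pics/{n}0.png",c["image"][:,:,::-1])
    print(n,c["fx"],c["cx"],c["cy"],c["R"],c["t"])
s=r.sense();print(s["time_s"],s["eef_pos"],s["tool_rot"],r.tcp_to_grasp)
E
```

```text
pics
top 518.8869945668162 312.2445903214049 237.06557914373667 [[ 0.02345684 -0.9990909   0.03559707]
 [-0.99564954 -0.02655819 -0.08931214]
 [ 0.09017634 -0.03334723 -0.99536736]] [-0.04728874  0.52247531  0.91297023]
side 482.3673124654362 319.1113354200901 234.13799439671405 [[ 0.80099184 -0.59835152  0.01968562]
 [-0.32530587 -0.46260859 -0.82472382]
 [ 0.50258149  0.65419321 -0.56519297]] [-0.43071708  0.21586996  0.71160373]
0.1 [0.24232228 0.57530076 0.23007373] [ 1.98077671e-01  9.80185696e-01 -1.06249084e-03 -3.29376253e-04] 0.0187
```

View pics/top0.png

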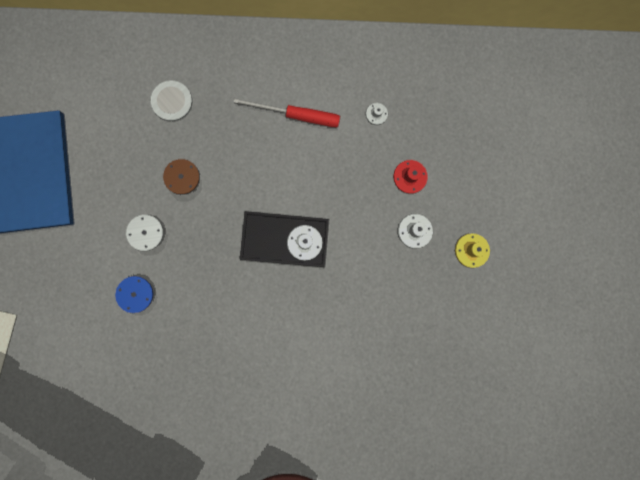

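View pics/side0.png

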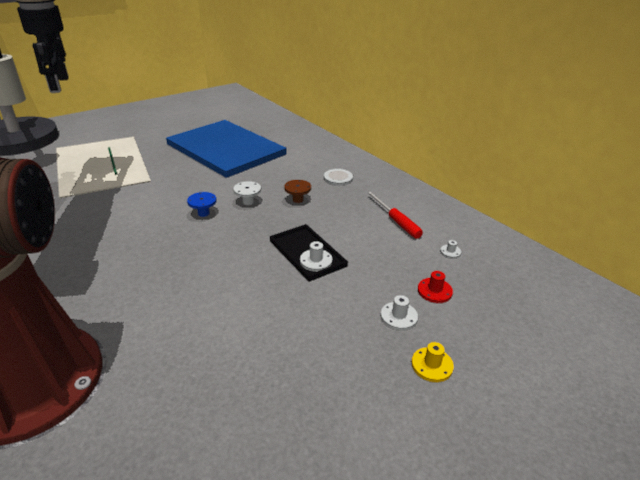

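Top view candidates: white flanges at (416,231) (brim down, hub visible) and (377,113) (too small), plus red (410,176) and yellow (473,250), which are excluded. The one wanted for brim down is (416,231). For brim up, the white one at (144,232) has a hub under it in the side view at (247,193). The white disc (171,100) lies flat, and blue and brown are excluded. The tray is at about (285,240) and the flange in it at (305,242).

```bash
cat > h.py <<'E'
from cell import r
import cv2, numpy as np
def ray(c,u,v,z):
    d=np.array([(u-c["cx"])/c["fx"],(v-c["cy"])/c["fy"],1.]); R=np.array(c["R"]);o=-R.T@c["t"]; d=R.T@d
    return o+d*(z-o[2])/d[2]
def blob(c,mask,u,v,z):
    cs,_=cv2.findContours(mask.astype(np.uint8),cv2.RETR_EXTERNAL,cv2.CHAIN_APPROX_NONE)
    cs=[k for k in cs if cv2.contourArea(k)>60]
    k=min(cs,key=lambda k:np.hypot(*(np.array(cv2.minEnclosingCircle(k)[0])-(u,v))))
    p=np.array([ray(c,a,b,z)[:2] for a,b in k[:,0]])
    return p
def circ(c,mask,u,v,z):
    p=blob(c,mask,u,v,z)
    (x,y),rad=cv2.minEnclosingCircle((p*1000).astype(np.float32)); return np.round([x,y,rad],1)
def white(c):
    h=cv2.cvtColor(c["image"],cv2.COLOR_RGB2HSV); return (h[...,2]>150)&(h[...,1]<50)
def black(c):
    return c["image"].max(2)<55
E
python3 - <<'E'
from h import *
c=r.capture("top");w=white(c)
print("in",circ(c,w,305,242,.013),"dn",circ(c,w,416,231,.008),"up",circ(c,w,144,232,.040))
m=(black(c)).astype(np.uint8); m[:200]=0;m[290:]=0;m[:,:225]=0;m[:,345:]=0
p=blob(c,cv2.morphologyEx(m,cv2.MORPH_CLOSE,np.ones((3,3))),285,240,.013)
print("tray",cv2.minAreaRect((p*1000).astype(np.float32)))
im=c["image"][:,:,::-1]
a=cv2.resize(im[180:280,90:190],(390,390),interpolation=cv2.INTER_CUBIC);b=cv2.resize(im[180:280,360:460],(390,390),interpolation=cv2.INTER_CUBIC)
cv2.imwrite("pics/crop.png",np.hstack([a,b]))
s=r.sense();from scipy.spatial.transform import Rotation as Ro
print(Ro.from_quat(s["tool_rot"]).as_matrix().round(3),s["eef_pos"])
E
```

```text
in [514.4 -20.4  31.5] dn [ 542.4 -225.9   32. ] up [522.8 263.   31.8]
tray ((519.5289306640625, 17.178974151611328), (152.64413452148438, 87.51313018798828), 86.03752899169922)
[[-0.922  0.388 -0.001]
 [ 0.388  0.922 -0.002]
 [ 0.    -0.002 -1.   ]] [0.2423587  0.57539656 0.23023766]
```

View pics/crop.png

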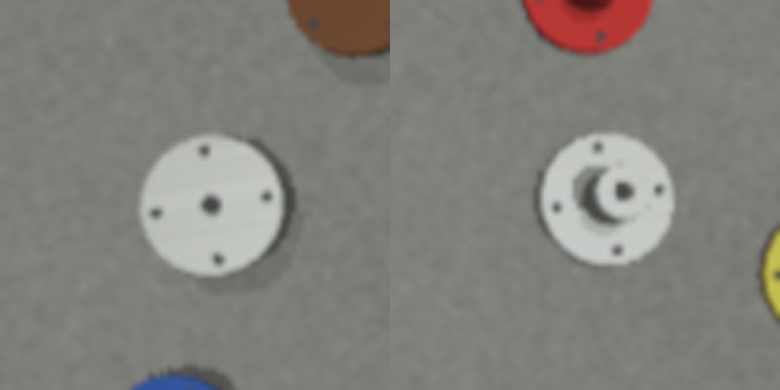

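The crop confirms it: on the left is the plain white brim-up flange with its disc on top, on the right the plain white brim-down flange with its hub visible. First move: turn the tool into line with the tray, then go above the brim-down flange.

```bash
python3 -m inch '[[[85,0,0,0,0,0,0.124],[85,0,0,0,0,0,0.124],[85,0,0,0,0,0,0.124],[85,0,0,0,0,0,0.124],[85,0,0,0,0,0,0.124],[85,0,0,0,0,0,0.124],[85,0,0,0,0,0,0.124],[85,0,0,0,0,0,0.124],[85,0,0,0,0,0,0.124],[85,0,0,0,0,0,0.124]]]'
python3 -m inch '[[[60,-20,9,0,0,0,0],[60,-40,18,0,0,0,0],[60,-40,18,0,0,0,0],[60,-40,18,0,0,0,0],[60,-40,18,0,0,0,0],[60,-40,18,0,0,0,0],[60,-40,18,0,0,0,0],[60,-40,18,0,0,0,0],[60,-40,18,0,0,0,0],[60,-40,18,0,0,0,0],[60,-40,18,0,0,0,0],[60,-40,18,0,0,0,0],[60,-40,18,0,0,0,0],[60,-40,18,0,0,0,0],[60,-40,18,0,0,0,0],[60,-40,18,0,0,0,0],[60,-40,18,0,0,0,0],[60,-40,18,0,0,0,0],[60,-40,18,0,0,0,0],[60,-39,21,0,0,0,0]]]' 60
cat >> h.py <<'E'
from scipy.spatial.transform import Rotation as Ro
def go(x,y,z):
    s=r.sense();R=Ro.from_quat(s["tool_rot"]).as_matrix()
    print(s["time_s"],np.round(s["eef_pos"]*np.array(1000.),1),"op",s["opening"],"yaw",np.degrees(np.arctan2(R[1,1],R[0,1])).round(2),"tilt",R[:2,2].round(4),"shift",(R.T@(np.array([x,y,z])-np.array(s["eef_pos"])*1000)).round(1))
E
python3 -c "
from h import *
go(542.4,-225.9,60)"
```

```text
time_s: 1.15
eef_pos: [0.2425, 0.5756, 0.2307]
tool_rot: [0.732, 0.681, -0.001, 0.0]
ft_force: [-0.5, -0.4, 0.2]
opening: 0.0849
grasp_force: 0.0
time_s: 3.15
eef_pos: [0.5428, -0.2271, 0.2308]
tool_rot: [0.731, 0.682, -0.0, -0.0]
ft_force: [0.5, 1.0, 0.3]
opening: 0.0602
grasp_force: 0.0
3.15 [ 542.8 -227.1  230.8] op 0.060165768243285934 yaw -3.93 tilt [-0.0007  0.0005] shift [  1.   -0.4 170.8]
```

```bash
python3 -m inch '[[[60,1,0,20,0,0,0],[60,0,0,40,0,0,0],[60,0,0,40,0,0,0],[60,0,0,40,0,0,0],[60,0,0,25,0,0,0],[60,0,0,20,0,0,0],[60,0,0,15,0,0,0],[60,0,0,10,0,0,0],[60,0,0,6,0,0,0],[60,0,0,0,0,0,0],[60,0,0,0,0,0,0]]]' 60
python3 -c "
from h import *
go(542.4,-225.9,13)
c=r.capture('side');cv2.imwrite('pics/s1.png',cv2.resize(c['image'][240:380,320:500,::-1],(720,560)))"
```

```text
time_s: 4.25
eef_pos: [0.5438, -0.2247, 0.0162]
tool_rot: [0.731, 0.683, 0.0, 0.001]
ft_force: [-0.4, -0.1, 0.1]
opening: 0.06
grasp_force: 0.0
4.25 [ 543.8 -224.7   16.2] op 0.060006501409268775 yaw -3.89 tilt [ 0.0016 -0.0009] shift [-1.3 -1.3  3.2]
```

View pics/s1.png

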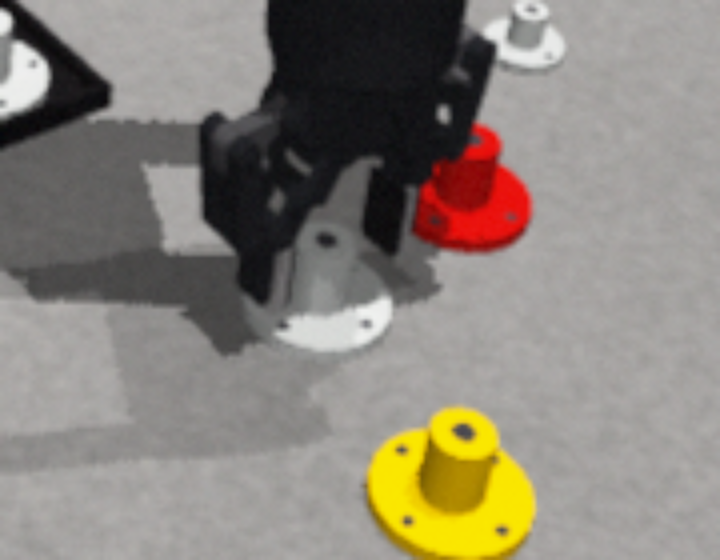

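The fingers straddle the hub, whose end is at about (325,240) in the crop, clear of the red one. Now I close and lift a little.

```bash
python3 -m inch '[[[50,-1,0,2,0,0,0],[40,0,0,0,0,0,0],[30,0,0,0,0,0,0],[20,0,0,0,0,0,0],[20,0,0,0,0,0,0],[20,0,0,0,0,0,0],[20,0,0,0,0,0,0],[20,0,0,0,0,0,0]]]' 60
python3 -m inch '[[[20,0,0,-3,0,0,0],[20,0,0,-8,0,0,0],[20,0,0,-15,0,0,0],[20,0,0,-20,0,0,0],[20,0,0,-20,0,0,0],[20,0,0,-14,0,0,0],[20,0,0,0,0,0,0],[20,0,0,0,0,0,0]]]'
python3 -c "
from h import *
go(521.8,50.1,95)"
```

```text
time_s: 5.1
eef_pos: [0.5433, -0.2255, 0.0139]
tool_rot: [0.731, 0.683, 0.0, 0.0]
ft_force: [-0.0, 0.2, 4.1]
opening: 0.0243
grasp_force: 59.6
time_s: 5.9
eef_pos: [0.543, -0.2253, 0.0936]
tool_rot: [0.731, 0.683, 0.0, 0.0]
ft_force: [0.6, 0.3, -2.0]
opening: 0.024
grasp_force: 59.1
5.9 [ 543.  -225.3   93.6] op 0.024004627121394475 yaw -3.9 tilt [ 0.0005 -0.0003] shift [273.3 -39.8  -1.5]
```

```bash
python3 -m inch '[[[20,10,-2,0,0,0,0],[20,20,-3,0,0,0,0],[20,30,-4,0,0,0,0],[20,35,-5,0,0,0,0],[20,40,-6,0,0,0,0],[20,40,-6,0,0,0,0],[20,35,-5,0,0,0,0],[20,30,-4,0,0,0,0],[20,20,-3,0,0,0,0],[20,10,-2,0,0,0,0],[20,3,0,0,0,0,0],[20,0,0,0,0,0,0],[20,0,0,0,0,0,0]]]'
python3 -c "
from h import *
go(521.8,50.1,40)
for n in ('top','side'):
  c=r.capture(n);k=(slice(170,310),slice(200,380)) if n=='top' else (slice(190,300),slice(250,390))
  cv2.imwrite('pics/p_%s.png'%n,cv2.resize(c['image'][k][:,:,::-1],None,fx=4,fy=4))"
```

```text
time_s: 7.2
eef_pos: [0.5216, 0.0491, 0.0932]
tool_rot: [0.731, 0.682, -0.0, 0.0]
ft_force: [0.2, -0.3, -2.0]
opening: 0.0241
grasp_force: 59.1
7.2 [521.6  49.1  93.2] op 0.024127370287266404 yaw -3.94 tilt [-0.0002 -0.0004] shift [ 1.   0.2 53.2]
```

View pics/p_side.png

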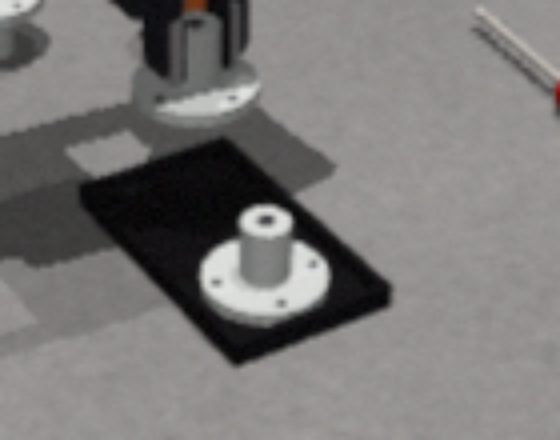

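The flange hangs level in the gripper (brim about (197,90) in the crop) above the empty end of the tray. I'll lower it gently to the floor.

```bash
python3 -m inch '[[[20,0.5,0,8,0,0,0],[20,0,0,15,0,0,0],[20,0,0,15,0,0,0],[20,0,0,12,0,0,0],[20,0,0,8,0,0,0],[20,0,0,5,0,0,0],[20,0,0,4,0,0,0],[20,0,0,3,0,0,0],[20,0,0,2,0,0,0],[20,0,0,0,0,0,0],[20,0,0,0,0,0,0]]]'
python3 -c "
from h import *
go(521.8,50.1,19)"
```

```text
time_s: 8.4
eef_pos: [0.5219, 0.0503, 0.0216]
tool_rot: [0.731, 0.683, 0.0, 0.0]
ft_force: [-0.5, -0.6, -1.0]
opening: 0.0244
grasp_force: 59.1
8.4 [521.9  50.3  21.6] op 0.024416491056794127 yaw -3.89 tilt [ 0.0007 -0.    ] shift [-0.2 -0.1  2.6]
```

```bash
python3 -m inch '[[[20,0,0,1,0,0,0],[20,0,0,1,0,0,0],[20,0,0,0.6,0,0,0],[20,0,0,0,0,0,0],[20,0,0,0,0,0,0]]]'
```

```text
time_s: 8.9
eef_pos: [0.5217, 0.0503, 0.0189]
tool_rot: [0.731, 0.683, 0.0, 0.0]
ft_force: [-0.7, 0.7, 0.1]
opening: 0.0242
grasp_force: 59.3
```

```bash
python3 -m inch '[[[20,0,0,0.5,0,0,0],[20,0,0,0,0,0,0],[28,0,0,0,0,0,0],[34,0,0,0,0,0,0],[45,0,0,0,0,0,0],[45,0,0,0,0,0,0],[45,0,0,0,0,0,0],[45,0,0,0,0,0,0]]]'
python3 -m inch '[[[45,0,0,-8,0,0,0],[45,0,0,-20,0,0,0],[50,0,0,-30,0,0,0],[84,0,0,-30,0,0,0],[84,0,0,-20,0,0,0],[84,0,0,-8,0,0,0],[84,0,0,0,0,0,0]]]'
python3 -c "
from h import *
go(522.8,263,140)"
```

```text
time_s: 9.7
eef_pos: [0.5216, 0.0503, 0.0182]
tool_rot: [0.731, 0.683, 0.0, 0.0]
ft_force: [0.2, 0.5, 0.4]
opening: 0.0448
grasp_force: 0.0
time_s: 10.4
eef_pos: [0.5228, 0.0503, 0.136]
tool_rot: [0.731, 0.683, 0.001, 0.001]
ft_force: [-0.3, -0.2, 0.6]
opening: 0.0841
grasp_force: 0.0
10.4 [522.8  50.3 136. ] op 0.08408168257193294 yaw -3.89 tilt [ 0.0036 -0.0001] shift [212.2 -14.5  -4.1]
```

```bash
python3 -m inch '[[[84,10,-1,0,0,0,0],[84,25,-2,0,0,0,0],[84,35,-2,0,0,0,0],[84,40,-3,0,0,0,0],[84,40,-3,0,0,0,0],[84,30,-2,0,0,0,0],[84,20,-1,0,0,0,0],[84,10,-0.5,0,0,0,0],[84,2,0,0,0,0,0],[84,0,0,0,0,0,0],[84,0,0,0,0,0,0]]]'
python3 - <<'E'
from h import *
go(522.8,263,60)
c=r.capture("top");w=white(c)
print("in",circ(c,w,305,242,.013),"dn",circ(c,w,266,242,.013))
cv2.imwrite('pics/t2.png',cv2.resize(c['image'][190:290,220:350,::-1],None,fx=5,fy=5))
E
```

```text
time_s: 11.5
eef_pos: [0.5213, 0.2618, 0.1337]
tool_rot: [0.731, 0.682, -0.001, -0.0]
ft_force: [1.1, -0.2, -0.2]
opening: 0.0843
grasp_force: 0.0
11.5 [521.3 261.8 133.7] op 0.08431070308360124 yaw -3.95 tilt [-0.001  -0.0007] shift [ 1.4  1.5 73.7]
in [514.7 -20.6  31.7] dn [521.6  50.1  31.7]
```

View pics/t2.png

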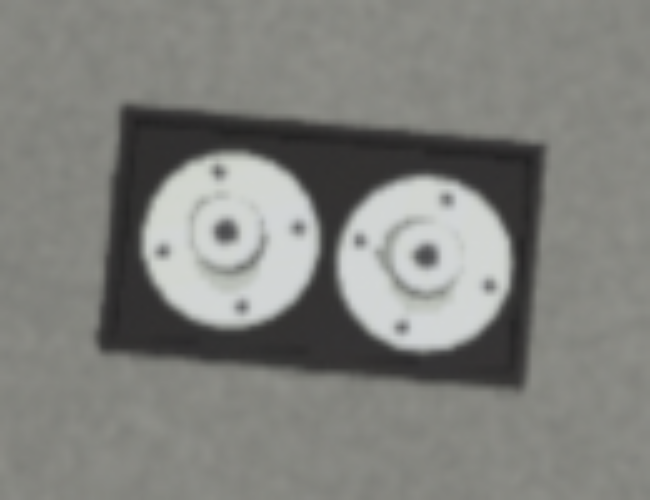

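The placed flange (about (230,240) in the crop) stands flat, 71 mm centre to centre from the first (425,262), so the midpoint is (518.1, 14.8). Next I descend on the brim-up flange.

```bash
python3 -m inch '[[[84,0,0.5,12,0,0,0],[84,0,0,25,0,0,0],[84,0,0,25,0,0,0],[84,0,0,20,0,0,0],[84,0,0,15,0,0,0],[84,0,0,10,0,0,0],[84,0,0,6,0,0,0],[84,0,0,4,0,0,0],[84,0,0,0,0,0,0],[84,0,0,0,0,0,0]]]'
python3 - <<'E'
from h import *
go(522.8,263,13)
c=r.capture("side")
cv2.imwrite('pics/s3.png',cv2.resize(c['image'][130:250,170:320,::-1],None,fx=5,fy=5))
E
```

```text
time_s: 12.55
eef_pos: [0.5228, 0.2631, 0.018]
tool_rot: [0.731, 0.683, 0.001, 0.0]
ft_force: [0.2, -1.1, -0.4]
opening: 0.0842
grasp_force: 0.0
12.55 [522.8 263.1  18. ] op 0.0842482094522901 yaw -3.89 tilt [0.0015 0.0005] shift [-0.1  0.   5. ]
```

View pics/s3.png

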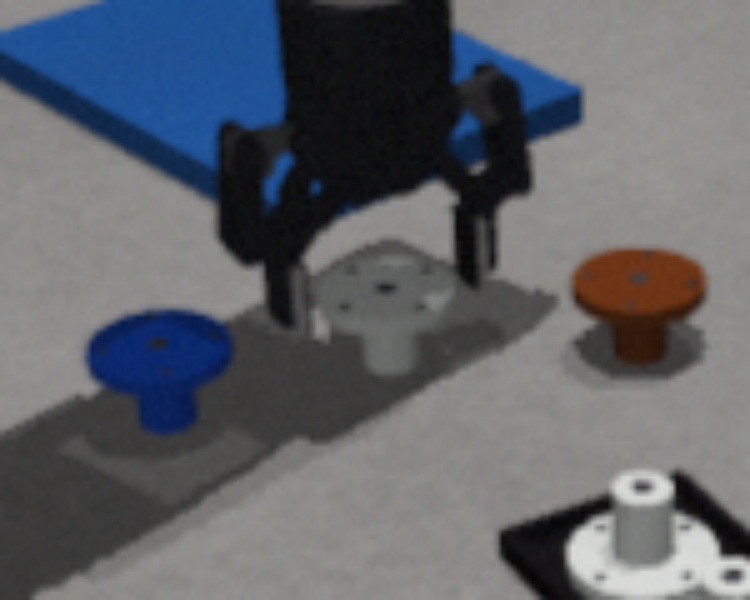

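Both fingers stand on either side of the brim (centre about (385,288) in the crop), clear of blue and brown. I'll go a little lower and close.

```bash
python3 -m inch '[[[84,0,0,4,0,0,0],[84,0,0,3,0,0,0],[76,0,0,0,0,0,0],[70,0,0,0,0,0,0],[64,0,0,0,0,0,0],[58,0,0,0,0,0,0],[58,0,0,0,0,0,0],[58,0,0,0,0,0,0],[58,0,0,0,0,0,0]]]' 60
python3 -m inch '[[[58,0,0,-2,0,0,0],[58,0,0,-5,0,0,0],[58,0,0,-10,0,0,0],[58,0,0,-15,0,0,0],[58,0,0,-20,0,0,0],[58,0,0,-20,0,0,0],[58,0,0,-10,0,0,0],[58,0,0,-4,0,0,0],[58,0,0,0,0,0,0],[58,0,0,0,0,0,0]]]'
python3 - <<'E'
from h import *
go(518.1,14.8,97)
c=r.capture("side")
cv2.imwrite('pics/s4.png',cv2.resize(c['image'][90:210,190:340,::-1],None,fx=5,fy=5))
E
```

```text
time_s: 13.5
eef_pos: [0.5225, 0.2629, 0.0109]
tool_rot: [0.731, 0.683, 0.0, 0.0]
ft_force: [-0.4, -0.6, 4.7]
opening: 0.0619
grasp_force: 64.7
time_s: 14.5
eef_pos: [0.5213, 0.2625, 0.0954]
tool_rot: [0.731, 0.683, -0.001, -0.0]
ft_force: [0.3, 0.2, -1.1]
opening: 0.0617
grasp_force: 65.3
14.5 [521.3 262.5  95.4] op 0.06171014794892048 yaw -3.9 tilt [-0.0015 -0.0005] shift [-247.3   13.6   -1.5]
```

View pics/s4.png

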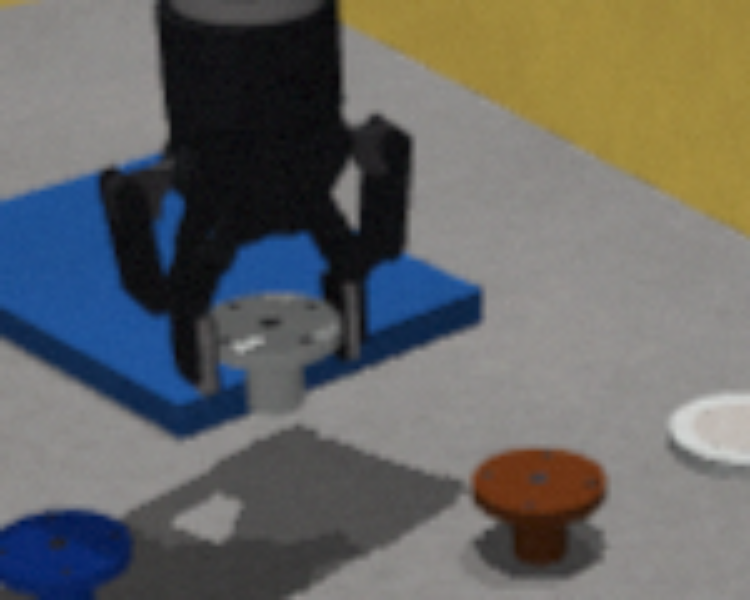

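The brim-up flange hangs level in the gripper (brim about (270,328) in the crop). I'll carry it over the midpoint.

```bash
python3 -m inch '[[[58,-8,1,0,0,0,0],[58,-16,1,0,0,0,0],[58,-25,1,0,0,0,0],[58,-33,2,0,0,0,0],[58,-35,2,0,0,0,0],[58,-35,2,0,0,0,0],[58,-33,2,0,0,0,0],[58,-25,1,0,0,0,0],[58,-18,1,0,0,0,0],[58,-12,0,0,0,0,0],[58,-6,0,0,0,0,0],[58,-1,0,0,0,0,0],[58,0,0,0,0,0,0],[58,0,0,0,0,0,0]]]'
python3 -c "
from h import *
go(518.1,14.8,24)"
```

```text
time_s: 15.95
eef_pos: [0.5182, 0.0161, 0.0961]
tool_rot: [0.73, 0.683, 0.0, -0.0]
ft_force: [0.4, -0.1, -2.1]
opening: 0.0619
grasp_force: 65.3
15.95 [518.2  16.1  96.1] op 0.06188674805089551 yaw -3.84 tilt [-0.0002  0.0003] shift [-1.4  0.  72.1]
```

```bash
python3 -m inch '[[[58,-1.2,0,6,0,0,0],[58,0,0,12,0,0,0],[58,0,0,14,0,0,0],[58,0,0,12,0,0,0],[58,0,0,9,0,0,0],[58,0,0,6,0,0,0],[58,0,0,4,0,0,0],[58,0,0,3,0,0,0],[58,0,0,2,0,0,0],[58,0,0,1,0,0,0],[58,0,0,0,0,0,0],[58,0,0,0,0,0,0]]]'
python3 -c "
from h import *
go(518.1,14.8,24)"
```

```text
time_s: 17.15
eef_pos: [0.5184, 0.0142, 0.0275]
tool_rot: [0.731, 0.683, 0.0, 0.0]
ft_force: [-0.8, -0.5, -1.5]
opening: 0.0616
grasp_force: 65.3
17.15 [518.4  14.2  27.5] op 0.06157475588121248 yaw -3.9 tilt [ 0.0007 -0.0001] shift [ 0.5 -0.4  3.5]
```

```bash
python3 -m inch '[[[58,0,0,1,0,0,0],[58,0,0,1,0,0,0],[58,0,0,0.7,0,0,0],[58,0,0,0.5,0,0,0],[58,0,0,0,0,0,0],[58,0,0,0,0,0,0],[58,0,0,0,0,0,0]]]'
```

```text
time_s: 17.85
eef_pos: [0.5181, 0.0143, 0.024]
tool_rot: [0.731, 0.683, -0.0, 0.0]
ft_force: [0.3, -0.5, -1.1]
opening: 0.0618
grasp_force: 65.3
```

```bash
python3 -m inch '[[[58,0,0,0.5,0,0,0],[58,0,0,0.5,0,0,0],[58,0,0,0,0,0,0],[58,0,0,0,0,0,0],[58,0,0,0,0,0,0]]]'
```

```text
time_s: 18.35
eef_pos: [0.5182, 0.0143, 0.0238]
tool_rot: [0.731, 0.683, -0.0, -0.0]
ft_force: [-2.7, -0.3, 5.5]
opening: 0.0617
grasp_force: 65.7
```

Contact is felt at 5.5 N. I'll open, rise and check.

```bash
python3 -m inch '[[[64,0,0,-0.5,0,0,0],[68,0,0,0,0,0,0],[74,0,0,0,0,0,0],[84,0,0,0,0,0,0],[84,0,0,0,0,0,0],[84,0,0,0,0,0,0],[84,0,0,0,0,0,0],[84,0,0,-5,0,0,0],[84,0,0,-12,0,0,0],[84,0,0,-20,0,0,0],[84,0,0,-30,0,0,0],[84,0,0,-30,0,0,0],[84,0,0,-15,0,0,0],[84,0,0,-5,0,0,0],[84,0,0,0,0,0,0],[84,0,0,0,0,0,0]]]'
python3 - <<'E'
from h import *
go(518,14,140)
c=r.capture("side")
cv2.imwrite('pics/s5.png',cv2.resize(c['image'][180:300,240:390,::-1],None,fx=5,fy=5))
E
```

```text
time_s: 19.95
eef_pos: [0.5173, 0.0143, 0.1397]
tool_rot: [0.731, 0.683, -0.001, -0.001]
ft_force: [0.3, -0.8, -0.6]
opening: 0.0841
grasp_force: 0.0
19.95 [517.3  14.3 139.7] op 0.08408798973121791 yaw -3.9 tilt [-0.0015  0.0001] shift [-0.3  0.7 -0.3]
```

View pics/s5.png

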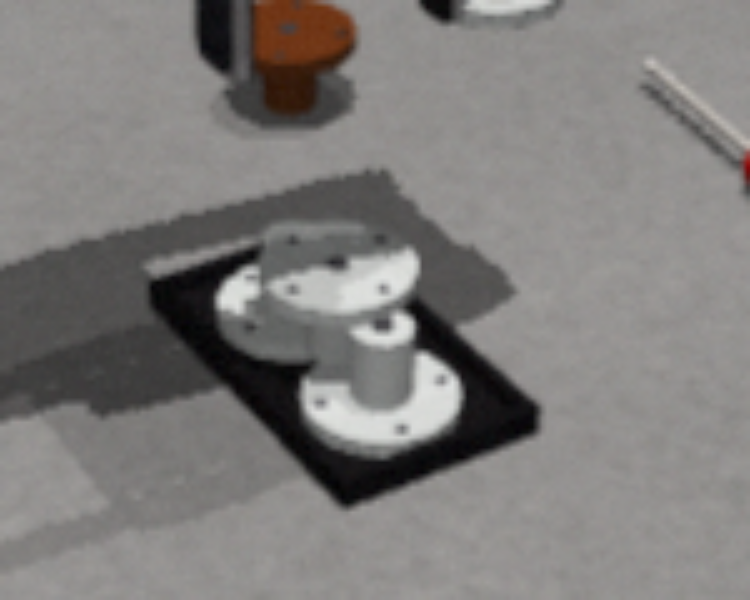

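The stacked flange lies level (brim centre about (338,262) in the crop) on both hub ends. Both lower flanges are flat in the tray and the gripper is clear, so I'm handing in.

```bash
python3 -c "
from cell import r
print(r.job_done())"
```

```text
the job is handed in; nothing more can be done
None
```

I packed the tray and handed the job in at about 20 s of the 51 s allowed: the second brim-down flange stands beside the first, centres about 71 mm apart, and the brim-up flange looks level on both hubs in the last picture; no verdict came back.

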